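# Raise the drainer guard arm and push the dish through

## Task

Push the counterweighted guard arm on the drainer board up by its orange pad, past its balance point, so that it stays fully raised on its own. Then, with nothing touching the raised arm, push the teal dish along the board through the gateway, between the hinge bracket and the rest post, until the whole dish is past the line of the gateway on the sink side. Only push: do not lift or tip the dish, and leave the other things where they are, and the arm up.

Things in the scene. Friction and masses are not known exactly. Their poses are not given: they have to be found in the camera images.
- gate: Fixed gateway on the board; position and yaw vary. Origin: on the board under the hinge pivot. Axes at yaw 0: x away from the robot, y to its left, z up. Grey hinge bracket 60 x 84 mm, 72 mm high, centred on the origin; grey rest post 14 (x) x 34 (y) mm, 46 mm high, centred at gate x -185, y 0 mm. The gateway's line is the gate's x axis; the dish starts on the +y side, -y is the sink side.
- guard_arm (a joint): Arm angle about a level pivot along gate y. 0: down, level on the rest post; grows as the outer end rises; 1.57: upright against its stop. Balance point near 0.86: below it falls back to 0, above it the counterweight carries it to 1.57. Damped; pushing the pad takes 1 to 3 N. Steel bar 16 mm thick, 195 mm from pivot to bend, then 85 mm bent up, leaning 15 degrees outward, ending in the pad.
- pad (a point): Point on the arm's orange push pad (50 mm wide along gate y, 60 mm long, 14 mm thick): mid-width on its outer face, which looks to the robot, 15 mm below its upper edge. Arm down: at gate x -220, y 0, z 121 mm; it moves on an arc of radius 230 mm about the pivot. Pushed away from the robot and up, it raises the arm. Arm raised: the pad has swung over beyond the pivot, facing up.
- pivot (a point): Centre of the arm's hinge pivot, 55 mm above the gate origin. The dark counterweight sits just beyond it. When raised, the bar stands upright over this point, reaching 0.27 m above the board.
- gateway (a point): Middle of the opening between hinge bracket and rest post, on the board, at gate x -104, y 0 mm; axes as the gate's. The opening is 148 mm wide along gate x.
- dish: Loose round teal ceramic dish, open at the top, 82 mm across at the foot, 90 mm at the rim, 60 mm high, walls 4 mm, about 0.3 kg, standing upright. Origin: centre of its underside.
- bowl: Upturned steel bowl, 136 mm across, 61 mm high; bystander. Origin: centre of its underside on the board.
- canister: Clear acrylic canister with white lid and knob, 94 mm across, 136 mm high; bystander. Origin: centre of its underside.
- tin: Squat aluminium tin, 104 mm across, 62 mm high; bystander. Origin: centre of its underside.
- fork: White plastic fork lying flat, 180 mm long (along its x), 26 mm wide, 5 mm thick; bystander. Origin: middle of its length, on the board.
Mind the look-alikes: they are no part of the job. There is more than one size of the dish; the one meant has the size given above.

How it is judged:
By the outcome, as a careful person would: the job done as asked, in the order asked, and still so for the second after the job is handed in, with the robot touching nothing.
It also fails if it takes over 58 s, if anything falls off the work surface, if the arm or the gripper's body presses on something with over 40 N, if the wrist force passes 120 N, or if a joint passes its speed limit or range.

## Robot

A 7-joint arm with a two-finger parallel gripper is mounted at the origin on the work surface. World frame = base frame: x ahead of the robot, y to its left, z up, the work surface at z = 0. Lengths are in mm, angles in degrees, forces in N, time in s.
With the tool pointing down it reaches from about 400 to 850 mm from the base axis. Payload 4.5 kg.
Tool frame: the origin (TCP) lies on the centre line of the jaws, within the pads' length; the fingertips stand 11 mm ahead of it and the grasp point (between the pads) lies 8 mm behind it; y points along the fingers, z is the direction in which the jaws open and shut, and the axes are right-handed (so a half turn about y gives the same grasp; the last joint's range is limited). The gripper opens to 88 mm and grips with 3 to 60 N. Pads are 18 mm wide; open, the fingers measure 123 mm over their backs; the gripper's body (75 mm by 187 mm) begins 45 mm behind the grasp point.
Start: joints at [76.077, 39.483, -11.15, 89.685, 9.013, 51.709, -12.324], TCP at [170.828, -601.224, 249.743] pointing down, gripper open.
Joint ranges: [-172.22, 172.22], [-26.19, 119.32], [-84.43, 86.54], [7.71, 146.69], [-57.33, 237.33], [2.42, 119.75], [-152.13, 152.13]. Speed limits (degrees/s): [147.25, 147.25, 180, 180, 180, 180, 180].

## Interface

Orientations are given as [roll, pitch, yaw] about the fixed x, y, z axes, in that order (R = Rz(yaw) Ry(pitch) Rx(roll)).
In Python, from workcell import readout, optics, workorder, cut_out gives the robot as it stands.
- The arm moves only by the tool apply_moves, never from a script. Its argument "increments" is a list that holds one entry, the list of rows, each a list of 5 numbers: the shift along the tool's x, y, z in cm, then the turn about the tool's y in degrees, then the closure, from 0 (fully open) to 1 (shut). In form: [[[tx, ty, tz, twist, gripper], ...]]. A call has 1 to 20 rows; each row is the pose to reach, as a shift and turn from the pose commanded when the call began, along the tool's axes at that moment; what a row does not reach only later rows make up. A row lasts 1/12 s, in which the tool goes at most 41.7 mm and 7.16 degrees, less where a joint would pass 70% of its speed; a pose out of reach is approached as far as the arm can. A call with a gripper value outside its range is refused whole. The fingers move at their own pace and stop on an object; "force" is the grip in N (left out, the last holds). Time passes only in rows, so rows that repeat a pose let the fingers close. It gives the time, the measured TCP pose, the force and the opening at its end, in the units of the state.
- readout.sense(): the state, without advancing time (a new reading comes with each control period).
- optics.grab_frame(name): name is "scene" or "side" or "wrist"; returns the picture (420x560x3 uint8, red, green, blue); there is no depth.
- optics.calibration(name): a dict with "fx", "fy", "cx", "cy" (pixels), "R" (3x3) and "t" (3): a world point X has camera coordinates R X + t; the wrist camera has in their place "tool_from_camera" (4x4, takes a point from camera to tool coordinates, whose origin is the TCP and whose axes are the tool frame's). Camera axes: x right, y down, z forward; pixel columns grow to the right and rows downward; lengths in mm; the calibration is good to about 2 mm. A picture is of the moment at which its call begins: read the wrist's pose just before it. calibration takes no time and is no camera call.
- workorder.job_done(): hands the job in, once; it reports no verdict.
Trained networks look in the newest picture that a camera, given by its name, has taken for a name from the list of things; names that differ only in an ending like _2 or _b are one class to them, and where a whole thing is asked for, a point or a joint stands for the part that bears it (a point fixed in the world has none). Each returns a list of dicts, best first, with "conf" (0 to 1); they miss things now and then, are a little off and sometimes report something else, mostly with a low value. They report only what shows in the picture. A call takes as long as a camera call. They do not tell look-alikes from the thing itself.
- cut_out(camera, name): "mask" (420x560 bool, what is visible of it) and "bbox" ([left, top, right, bottom] in pixels, round what is visible of it).
The state is a dict: "time": time; "qpos": joint angles; "qd": joint speeds; "tau": joint torques, N m; "position": TCP position; "tool_rot": TCP orientation; "ft_force": force on the tool from outside, world axes, zero at the start; "ft_torque": the same for the moment, N m; "opening": finger opening in mm.
Only numpy, scipy, OpenCV 4.12 (cv2) and the standard library are available. Lean on these libraries where they do the work, as an engineer would, in place of code of your own. Each camera call takes 0.05 s, during which the arm holds its last target.

## Working session

There is one attempt and no reset: what is moved stays moved. The work goes in short steps, Python scripts to look and compute and a tool call to move; the robot and the scene stay as the last step left them, time stands still between calls to the robot, and variables do not carry over. Pictures are saved under pics/ and viewed, and the job is handed in when it is done.

Besides the shell and the picture viewer there is one more tool, called after ">>>" as name(argument=value, ...) on one line, values as JSON. apply_moves: Moves the arm, as the interface text tells. Its arguments: {"type":"object","properties":{"increments":{"type":"array"},"force":{"type":"number"}},"required":["increments"]}

```bash
mkdir -p pics; ls; python3 - <<'E'
from workcell import readout, optics, workorder, cut_out
import cv2, numpy as np
s=readout.sense(); print(s)
for n in ("scene","side","wrist"):
    im=optics.grab_frame(n); cv2.imwrite(f"pics/{n}0.png",im[:,:,::-1])
    c=optics.calibration(n); print(n,{k:np.round(v,3).tolist() for k,v in c.items()})
E
```

```text
pics
{'time': 0.0, 'qpos': array([ 76.07688733,  39.532451  , -11.14426909,  89.7450439 ,
         9.01407947,  51.70998778, -12.32361007]), 'qd': array([ 0.01240417, -0.01541393, -0.03233017, -0.13485557,  0.06923818,
        0.06340508,  0.07581192]), 'tau': array([ 8.14077612e-04, -5.27567625e+01, -1.26680128e+00, -1.53428507e+01,
       -5.27575251e-02,  6.53526688e-03,  1.44939736e-04]), 'position': array([ 170.57481334, -600.63226461,  248.91695474]), 'tool_rot': array([-9.01050739e+01, -9.31197865e-03, -1.64134247e+02]), 'ft_force': array([0.67033704, 0.34184565, 0.64992225]), 'ft_torque': array([ 0.02735839,  0.01665245, -0.03489127]), 'opening': 88.45110336760298}
scene {'fx': 403.654, 'fy': 403.654, 'cx': 274.866, 'cy': 210.641, 'R': [[0.324, 0.946, 0.013], [0.696, -0.228, -0.681], [-0.641, 0.23, -0.732]], 't': [-229.182, -321.398, 1378.97]}
side {'fx': 421.393, 'fy': 421.393, 'cx': 286.661, 'cy': 219.639, 'R': [[-0.929, -0.371, -0.001], [-0.194, 0.488, -0.851], [0.316, -0.79, -0.525]], 't': [566.915, 168.011, 1168.082]}
wrist {'fx': 311.285, 'fy': 311.285, 'cx': 277.742, 'cy': 206.607, 'tool_from_camera': [[-0.0, 0.965, 0.262, -67.269], [0.0, -0.262, 0.965, -135.194], [1.0, 0.0, -0.0, -0.004], [0.0, 0.0, 0.0, 1.0]]}
```

View pics/scene0.png

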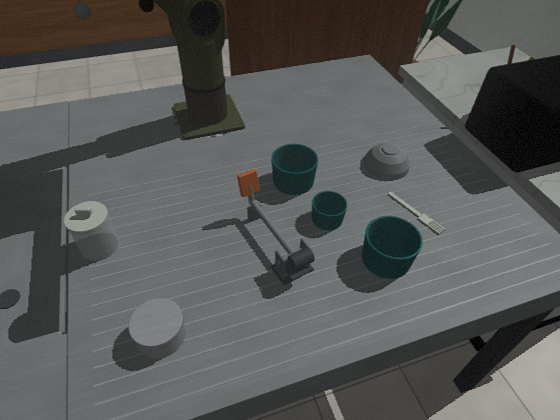

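View pics/side0.png

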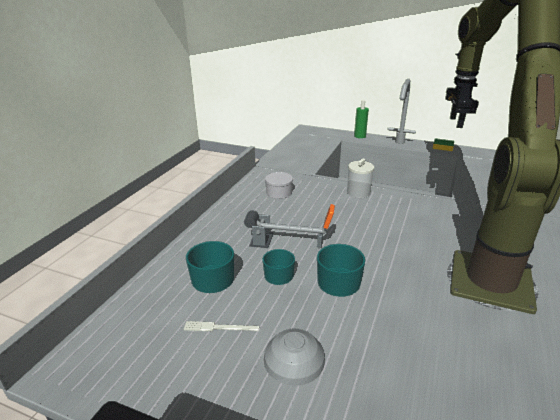

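View pics/wrist0.png

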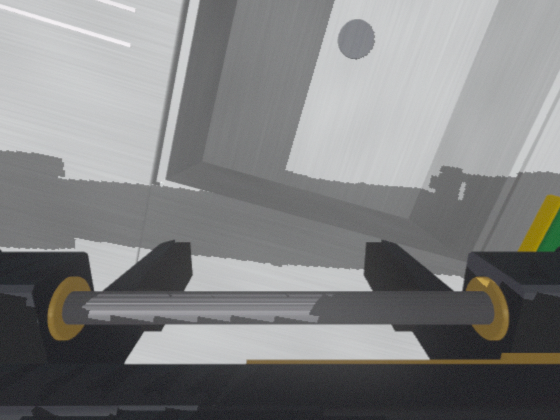

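The scene view shows three teal dishes: small at (328,210), large at (294,168) and large at (390,246). The orange pad is at (248,182), the hinge at (295,262), the bowl at (388,160), and the fork at (415,212). Next I measure them.

```bash
cat > h.py <<'E'
from workcell import readout, optics, workorder, cut_out
import cv2, numpy as np
from scipy.optimize import least_squares
def cam(n):
    c=optics.calibration(n); return c
def proj(c,X):
    X=np.atleast_2d(X); p=X@np.array(c["R"]).T+np.array(c["t"])
    return np.c_[c["fx"]*p[:,0]/p[:,2]+c["cx"],c["fy"]*p[:,1]/p[:,2]+c["cy"]]
def back(c,uv,z):
    R=np.array(c["R"]);t=np.array(c["t"]); o=-R.T@t
    d=R.T@np.array([(uv[0]-c["cx"])/c["fx"],(uv[1]-c["cy"])/c["fy"],1.]); return o+d*(z-o[2])/d[2]
def circ(x,y,z,r,n=72):
    a=np.linspace(0,2*np.pi,n,endpoint=False); return np.c_[x+r*np.cos(a),y+r*np.sin(a),np.full(n,z)]
def silh(c,x,y,rb,rt,h):
    return cv2.convexHull(np.vstack([proj(c,circ(x,y,0,rb)),proj(c,circ(x,y,h,rt))]).astype(np.float32))[:,0]
def sbox(c,x,y,rb,rt,h):
    s=silh(c,x,y,rb,rt,h); return np.r_[s.min(0),s.max(0)]
E
python3 - <<'E'
from h import *
for n in ("scene","side"):
    im=optics.grab_frame(n); c=cam(n)
    for name in ("dish","bowl","canister","tin","fork","guard_arm","pad","gate"):
        for d in cut_out(n,name):
            b=d["bbox"]; m=d["mask"]; ys,xs=np.nonzero(m)
            P=back(c,((b[0]+b[2])/2,(b[1]+b[3])/2),30)
            print(n,name,round(d["conf"],2),np.round(b,1),m.sum(),"centroid",round(xs.mean(),1),round(ys.mean(),1),np.round(P))
            np.save(f"m_{n}_{name}_{int(b[0])}.npy",m)
E
```

```text
scene dish 0.89 [358.6 212.5 423.1 277.4] 2921 centroid 389.9 246.4 [707. 295.  30.]
scene dish 0.79 [268.6 146.3 317.8 197.1] 1989 centroid 293.4 168.1 [386. 165.  30.]
scene dish 0.76 [313.3 188.8 347.5 226.6] 1165 centroid 327.5 209.6 [548. 207.  30.]
scene tin 0.57 [129.5 299.4 185.9 361.1] 2590 centroid 156.9 328.0 [ 751. -265.   30.]
scene fork 0.67 [390.2 192.9 444.9 235.5] 388 centroid 418.8 214.6 [640. 412.  30.]
scene guard_arm 0.66 [233.9 168.1 309.8 270.3] 1431 centroid 270.8 219.6 [539.  49.  30.]
scene pad 0.81 [234.4 166.9 313.6 270.7] 1252 centroid 271.7 220.7 [539.  55.  30.]
scene gate 0.71 [237.8 168.4 315.4 283.9] 2210 centroid 275.6 234.5 [565.  53.  30.]
side dish 0.72 [264.8 248.2 292.8 286.5] 1016 centroid 278.2 266.1 [554. 200.  30.]
side dish 0.59 [315.4 246.9 363.2 296.9] 2164 centroid 339.6 268.9 [393. 157.  30.]
side dish 0.59 [183.1 241.7 235.9 293.6] 2182 centroid 210.5 266.1 [732. 272.  30.]
side bowl 0.64 [262.3 329.2 324.8 384.6] 2751 centroid 293.8 357.2 [405. 474.  30.]
side canister 0.64 [344.3 159.4 375.5 196.6] 861 centroid 359.5 178.6 [ 476. -436.   30.]
side tin 0.92 [265.4 172.7 294.7 197.7] 612 centroid 278.5 184.6 [ 743. -264.   30.]
side fork 0.96 [183.  320.  260.9 332. ] 499 centroid 214.6 326.1 [593. 452.  30.]
side guard_arm 0.91 [242.5 207.2 332.3 236.3] 739 centroid 290.2 223.1 [620. -31.  30.]
side pad 0.79 [244.1 207.6 333.9 232.9] 581 centroid 285.4 222.8 [619. -42.  30.]
side gate 0.63 [245.  206.3 337.2 245.2] 1228 centroid 279.6 228.0 [600. -13.  30.]
```

```bash
python3 - <<'E'
from h import *
ims={n:cv2.imread(f"pics/{n}0.png") for n in("scene","side")}
cs={n:cam(n) for n in ims}
# dishes: fit xy + scale on teal mask bbox
for n,bl in (("scene",{"S":(313.3,188.8,347.5,226.6)}),("side",{"S":(264.8,248.2,292.8,286.5)})):
  pass
def teal(im):
    h=cv2.cvtColor(im,cv2.COLOR_BGR2HSV); return ((abs(h[...,0].astype(int)-90)<14)&(h[...,1]>110)&(h[...,2]>20)).astype(np.uint8)
comp={}
for n in ims:
    k,l,st,ce=cv2.connectedComponentsWithStats(teal(ims[n]))
    for i in range(1,k):
        if st[i,4]>400:print(n,st[i],ce[i].round(1)); comp.setdefault(n,[]).append((st[i][0],st[i][1],st[i][0]+st[i][2],st[i][1]+st[i][3]))
dishes={}
for nm,x0 in (("small",(550,204)),("near",(390,160)),("far",(720,284))):
    bx={}
    for n in ims:
        p=proj(cs[n],[x0[0],x0[1],30])[0]
        bx[n]=np.array(min(comp[n],key=lambda b:np.hypot((b[0]+b[2])/2-p[0],(b[1]+b[3])/2-p[1])),float)
    f=lambda v:np.r_[tuple(sbox(cs[n],v[0],v[1],41*v[2],45*v[2],60*v[3])+np.array([0.,0,0,0])-bx[n] for n in ims)]
    r=least_squares(f,[*x0,1,1]); print(nm,r.x.round(2),r.fun.round(1))
a=cv2.resize(ims["scene"][140:310,210:410],None,fx=4,fy=3.5,interpolation=cv2.INTER_CUBIC);cv2.imwrite("pics/sc1.png",cv2.resize(ims["scene"][150:300,220:360],None,fx=4,fy=4,interpolation=cv2.INTER_CUBIC))
cv2.imwrite("pics/si1.png",cv2.resize(ims["side"][190:260,230:350],None,fx=6,fy=6,interpolation=cv2.INTER_CUBIC))
E
```

```text
scene [272 144  46  51 643] [295.2 169.9]
scene [313 192  34  38 542] [327.9 210.4]
scene [ 362  216   60   63 2224] [390.4 247.2]
side [ 186  241   48   52 1922] [210.8 266.2]
side [ 317  244   48   52 2037] [339.9 269.1]
side [263 249  32  36 912] [278.4 266.1]
small [550. 204.   1.   1.] [-0.2 -3.9  1.6 -2.1 -0.   1.2  1.   1.7]
near [390. 160.   1.   1.] [ 4.4 10.4 -9.2 -4.5  6.9 10.1 -7.4 -4.8]
far [720. 284.   1.   1.] [ 7.9 11.6 -9.8 -7.2  7.2 11.7 -7.  -3.4]
```

View pics/sc1.png

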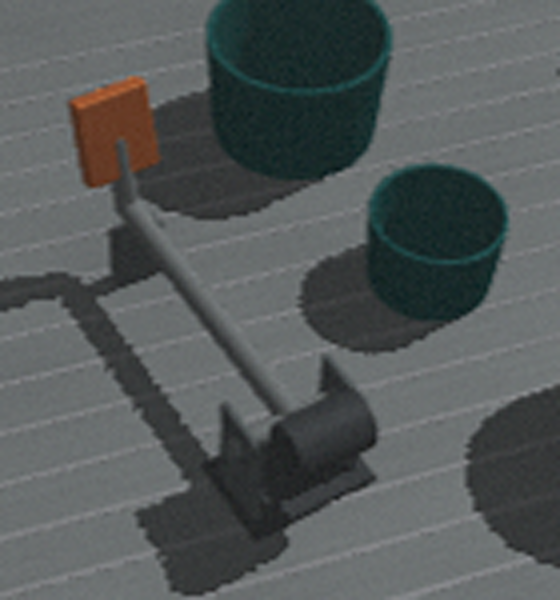

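View pics/si1.png

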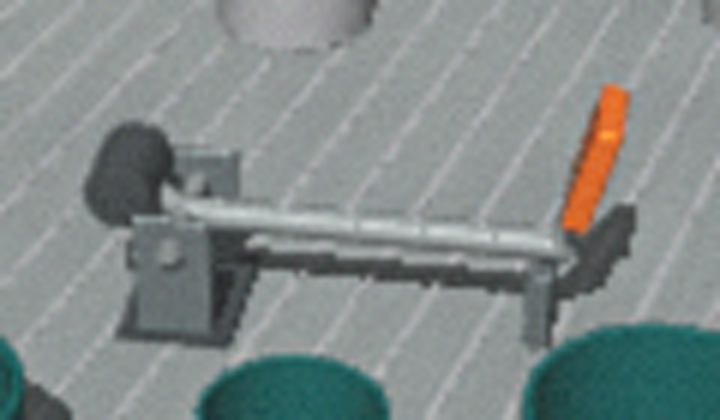

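```bash
cat >> h.py <<'E'
def silh(c,x,y,rb,rt,h):
    return np.vstack([proj(c,circ(x,y,0,rb)),proj(c,circ(x,y,h,rt))])
def rz(a):
    return np.array([[np.cos(a),-np.sin(a),0],[np.sin(a),np.cos(a),0],[0,0,1]])
def g2w(g,P): return np.atleast_2d(P)@rz(g[2]).T+np.array([g[0],g[1],0])
u=np.array([-np.sin(np.pi/12),0,np.cos(np.pi/12)]);n_=np.array([-np.cos(np.pi/12),0,-np.sin(np.pi/12)])
p0=np.array([-220,0,121.])
PAD=np.array([p0+a*u+b*n_+[0,s,0] for a in(15,-45) for b in(0,-14) for s in(25,-25)])
BASE=np.array([[a,b,0] for a in(-30,30) for b in(-42,42)],float)
E
python3 - <<'E'
from h import *
ims={n:cv2.imread(f"pics/{n}0.png") for n in("scene","side")}
cs={n:cam(n) for n in ims}
def teal(im):
    h=cv2.cvtColor(im,cv2.COLOR_BGR2HSV); return ((abs(h[...,0].astype(int)-90)<14)&(h[...,1]>80)&(h[...,2]>20)).astype(np.uint8)
comp={}
for n in ims:
    k,l,st,ce=cv2.connectedComponentsWithStats(teal(ims[n]))
    for i in range(1,k):
        if st[i,4]>400: comp.setdefault(n,[]).append((st[i][0],st[i][1],st[i][0]+st[i][2],st[i][1]+st[i][3]))
for nm,x0 in (("small",(550,204)),("near",(390,160)),("far",(720,284))):
    bx={}
    for n in ims:
        p=proj(cs[n],[x0[0],x0[1],30])[0]
        bx[n]=np.array(min(comp[n],key=lambda b:np.hypot((b[0]+b[2])/2-p[0],(b[1]+b[3])/2-p[1])),float)-.5
    for ns in (("scene",),("side",),("scene","side")):
        f=lambda v:np.concatenate([sbox(cs[n],v[0],v[1],41*v[2],45*v[2],60*v[3])-bx[n] for n in ns])
        r=least_squares(f,[*x0,1,1]); print(nm,ns,r.x.round(2),r.fun.round(1))
for n in ims:print(n,"campos",(-np.array(cs[n]["R"]).T@cs[n]["t"]).round())
ob={}
for n in ims:
    h=cv2.cvtColor(ims[n],cv2.COLOR_BGR2HSV); m=((h[...,0]<15)&(h[...,1]>140)&(h[...,2]>70)).astype(np.uint8)
    k,l,st,ce=cv2.connectedComponentsWithStats(m[150:260,200:360])
    i=1+np.argmax(st[1:,4]); s=st[i]; ob[n]=np.array([s[0]+200,s[1]+150,s[0]+s[2]+200,s[1]+s[3]+150])-.5; print(n,ob[n])
base={"scene":[(220+262/4,150+538/4,1,None),(220+378/4,150+478/4,3,None)],"side":[(230+118/6,190+335/6,3,0),(230+230/6,190+347/6,1,0)]}
def f(g,ns=("scene","side"),pad=True,bs=True):
    r=[]
    for n in ns:
        if pad:
            q=proj(cs[n],g2w(g,PAD)); r.append(np.r_[q.min(0),q.max(0)]-ob[n])
        if bs:
            q=proj(cs[n],g2w(g,BASE)); 
            for uu,v,i,_ in base[n]:
                # scene: corners nearest; idx: 0(-,-)1(-,+)2(+,-)3(+,+)
                j={("scene",1):2,("scene",3):3,("side",3):3,("side",1):1}[(n,i)]
                r.append(q[j]-[uu-.5,v-.5])
    return np.concatenate(r)
for kw in ({},dict(pad=False),dict(bs=False),dict(ns=("scene",)),dict(ns=("side",))):
    r=least_squares(lambda g:f(g,**kw),[640,40,0.]); print(kw,r.x[:2].round(1),np.degrees(r.x[2]).round(1),r.fun.round(1))
E
```

```text
small ('scene',) [554.61 197.31   0.98   0.97] [ 0. -0.  0.  0.]
small ('side',) [555.64 197.36   0.97   1.02] [ 0. -0.  0.  0.]
small ('scene', 'side') [555.6  196.9    0.97   1.  ] [ 0.1 -0.1  0.   0.3  0.1  0.1  0.  -0.1]
near ('scene',) [390.82 164.01   1.4    1.41] [-0.  0. -0.  0.]
near ('side',) [391.28 165.01   1.4    1.44] [ 0.  0. -0.  0.]
near ('scene', 'side') [391.25 164.08   1.4    1.42] [ 0.  -0.1  0.2  0.1  0.1  0.1  0.  -0.2]
far ('scene',) [721.21 278.43   1.39   1.46] [-0. -0.  0.  0.]
far ('side',) [721.41 279.01   1.41   1.41] [ 0.  0. -0. -0.]
far ('scene', 'side') [720.84 279.16   1.4    1.43] [-0.1  0.1  0.3  0.   0.3 -0.  -0.  -0. ]
scene campos [1182. -174.  794.]
side campos [ 190. 1051.  757.]
scene [237.5 168.5 259.5 196.5]
side [323.5 203.5 334.5 228.5]
{} [675.1  55.5] 12.4 [-1.3 -1.2  0.8  0.7 -0.7  0.8  0.2  0.2 -0.5 -0.4  0.5  0.9 -0.3  1.2
  0.   1. ]
{'pad': False} [675.   55.1] 13.0 [-0.7  0.8  0.1  0.  -0.1  1.2  0.3  0.9]
{'bs': False} [676.   53.6] 11.8 [-1.2 -1.1  0.9  0.8 -0.8 -0.4  0.4  0.9]
{'ns': ('scene',)} [674.6  56.4] 12.5 [-1.1 -1.4  1.   0.6 -0.4  0.5  0.6 -0.1]
{'ns': ('side',)} [676.4  50.3] 11.5 [-0.6 -0.8  0.6  0.4 -0.1  0.1  0.1  0.1]
```

The small dish fits the given size (scale 0.97) at (555,197). The two large ones fit at 1.4 and are look-alikes. The gate is at (675,54.5) with yaw 12.3°, and the two views agree within 3 mm. So the pad is near (460,8,121). I'll work out the approach.

```bash
cat >> h.py <<'E'
G=np.array([675.3,54.5,np.radians(12.3)])
def w2g(P): return (np.atleast_2d(P)-[G[0],G[1],0])@rz(G[2])
def delta(cur,yawdeg,tgt):
    a=np.radians(yawdeg); x=np.array([np.cos(a),np.sin(a),0]);y=np.array([0,0,-1.]);z=np.array([-np.sin(a),np.cos(a),0])
    d=np.array(tgt)-np.array(cur); return np.round(np.array([d@x,d@y,d@z])/10,2)
E
python3 - <<'E'
from h import *
cur=[170.8,-601.2,249.7]; yaw=-164.13
for t in ([300,-430,250],[430,-250,250],[425.3,0,250]): print(t,delta(cur,yaw,t))
print(g2w(G,[[-255,0,119],[-220,0,121],[-86,165,0],[-104,0,0]]).round(1), w2g([555.5,197,0]).round(1))
E
```

```text
[300, -430, 250] [-17.11  -0.03 -12.93]
[430, -250, 250] [-3.454e+01 -3.000e-02 -2.669e+01]
[425.3, 0, 250] [-4.092e+01 -3.000e-02 -5.087e+01]
[[4.262e+02 2.000e-01 1.190e+02]
 [4.603e+02 7.600e+00 1.210e+02]
 [5.561e+02 1.974e+02 0.000e+00]
 [5.737e+02 3.230e+01 0.000e+00]] [[-86.7 164.8   0. ]]
```

>>> apply_moves(increments=[[[-2,0,-1.5,0,0.3],[-5,0,-3.8,1,1],[-8,0,-6,2,1],[-11,0,-8.3,3,1],[-14,0,-10.6,3.6,1],[-17.1,0,-12.9,3.6,1],[-20,0,-15.2,3.6,1],[-23,0,-17.5,3.6,1],[-26,0,-19.8,3.6,1],[-29,0,-22.2,3.6,1],[-32,0,-24.6,3.6,1],[-34.5,0,-27,3.6,1],[-36,0,-30,3.6,1],[-37,0,-33.5,3.6,1],[-38,0,-37,3.6,1],[-39,0,-41,3.6,1],[-39.6,0,-44.5,3.6,1],[-40.3,0,-48,3.6,1],[-40.9,0,-50.9,3.6,1],[-40.9,0,-50.9,3.6,1]]], force=10)

```text
time: 2.72
position: [425.1, 6.9, 250.0]
tool_rot: [-90.2, 0.1, -167.1]
ft_force: [0.4, -0.1, -0.6]
opening: 0.5
```

```bash
python3 - <<'E'
from h import *
s=readout.sense(); print({k:np.round(v,2) for k,v in s.items()}); print(w2g(s["position"]))
im=optics.grab_frame("scene"); cv2.imwrite("pics/scene1.png",im[:,:,::-1])
im=optics.grab_frame("side"); cv2.imwrite("pics/side1.png",im[:,:,::-1])
E
```

```text
{'time': np.float64(2.72), 'qpos': array([ -2.67,  25.12,  -6.31, 122.57,   4.64,  32.44, -89.41]), 'qd': array([ 4.92,  0.31,  4.  , -0.64,  1.73,  0.67,  4.77]), 'tau': array([ -1.28, -35.88,  -0.04, -10.29,  -0.06,  -0.05,  -0.62]), 'position': array([425.1 ,   6.9 , 250.04]), 'tool_rot': array([-9.0180e+01,  1.0000e-01, -1.6711e+02]), 'ft_force': array([ 0.38, -0.13, -0.64]), 'ft_torque': array([-0.01,  0.01, -0.01]), 'opening': np.float64(0.54)}
[[-254.59783723    6.79694604  250.04054678]]
```

View pictures.

View pics/scene1.png

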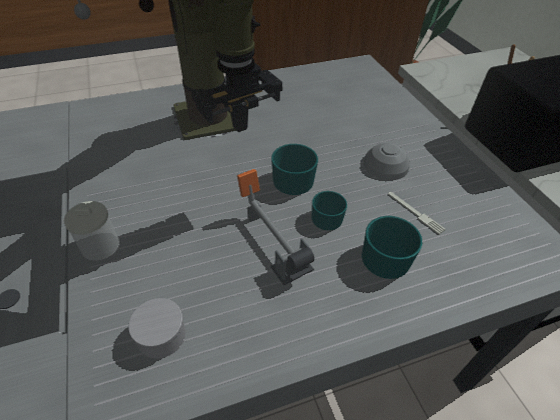

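View pics/side1.png

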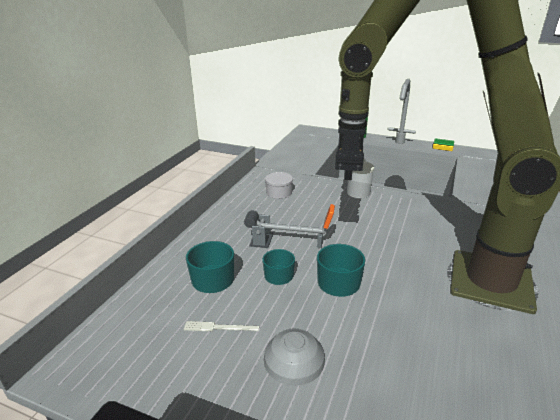

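>>> apply_moves(increments=[[[0,3,0,0,1],[0,6,0,0,1],[0,9,0,0,1],[0,12,0,0,1],[0,13.1,0,0,1],[0,13.1,0,0,1],[0,13.1,0,0,1]]])

```text
time: 3.4
position: [425.1, -1.2, 118.4]
tool_rot: [-90.0, -0.1, -167.9]
ft_force: [0.4, -0.2, 0.6]
opening: 0.9
```

```bash
python3 - <<'E'
from h import *
s=readout.sense(); print(s["time"],s["position"],s["tool_rot"],s["ft_force"]); print(w2g(s["position"]))
im=optics.grab_frame("side"); cv2.imwrite("pics/side2.png",cv2.resize(im[140:260,230:400,::-1],None,fx=4,fy=4))
E
```

```text
3.4 [425.07777458  -1.24192911 118.42871383] [-8.99585437e+01 -7.70254126e-02 -1.67871070e+02] [ 0.36564081 -0.22002284  0.60706748]
[[-256.35324266   -1.15746781  118.42871383]]
```

View pics/side2.png

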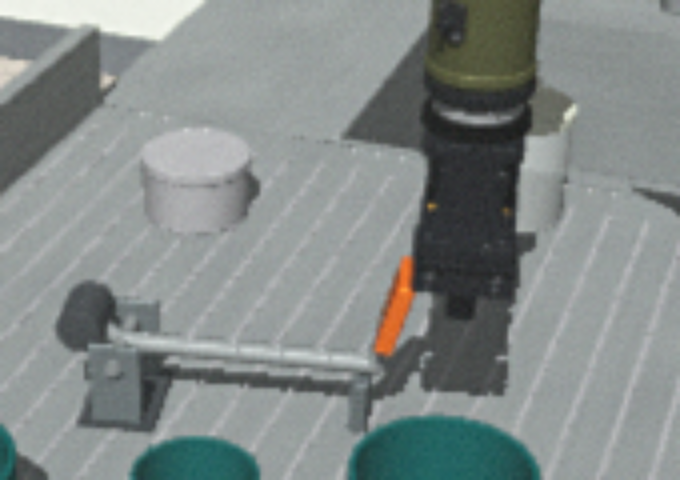

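```bash
python3 - <<'E'
from h import *
c=cam("side")
P=[[-256+37.5,93.5,171],[-256-37.5,93.5,171],[-256+9,0,107],[-224,25,135],[-256+9,17,107]]
print(((proj(c,g2w(G,P))-[230,140])*4).round())
E
```

```text
[[403. 297.]
 [516. 306.]
 [447. 310.]
 [416. 292.]
 [446. 322.]]
```

```bash
python3 - <<'E'
import numpy as np
for t in [0,2,5,8,12,16,20,24,28,32,36,40,44,48,52,56,60,64,68,72]:
    a=np.radians(14.5+t); print(t,round(-(-224.6*np.cos(a)-9+256.3)/10,2),round(-(66+224.6*np.sin(a)-118.4)/10,2))
E
```

```text
0 -2.99 -0.38
2 -3.19 -1.14
5 -3.56 -2.26
8 -3.98 -3.36
12 -4.63 -4.78
16 -5.38 -6.16
20 -6.22 -7.48
24 -7.15 -8.74
28 -8.17 -9.93
32 -9.27 -11.05
36 -10.44 -12.09
40 -11.69 -13.05
44 -12.99 -13.91
48 -14.36 -14.68
52 -15.77 -15.36
56 -17.23 -15.93
60 -18.73 -16.4
64 -20.25 -16.77
68 -21.8 -17.03
72 -23.36 -17.18
```

>>> apply_moves(increments=[[[-1.2,0,0,0,1],[-2.4,0,0,0,1],[-3.0,-0.1,0,0,1],[-3.4,-0.4,0,0,1],[-3.6,-1.1,0,0,1],[-4.0,-2.2,0,0,1],[-4.4,-3.3,0,0,1],[-4.7,-4.1,0,0,1],[-5.0,-4.8,0,0,1],[-5.4,-5.5,0,0,1],[-5.8,-6.2,0,0,1],[-6.2,-6.8,0,0,1],[-6.6,-7.5,0,0,1],[-6.6,-7.5,0,0,1]]])

```text
time: 4.62
position: [487.6, 12.7, 196.0]
tool_rot: [-89.9, -0.2, -167.8]
ft_force: [-5.3, -2.2, 3.7]
opening: 0.1
```

```bash
python3 - <<'E'
from h import *
s=readout.sense(); print(s["time"],s["position"],s["tool_rot"],s["ft_force"]); print(w2g(s["position"]))
im=optics.grab_frame("side"); cv2.imwrite("pics/side3.png",cv2.resize(im[140:260,230:400,::-1],None,fx=4,fy=4))
E
```

```text
4.6167 [487.61455631  12.66615256 195.98703836] [-8.99416215e+01 -1.62581542e-01 -1.67839643e+02] [-5.31775629 -2.22983603  3.74194117]
[[-192.28911282   -0.89087294  195.98703836]]
```

View pics/side3.png

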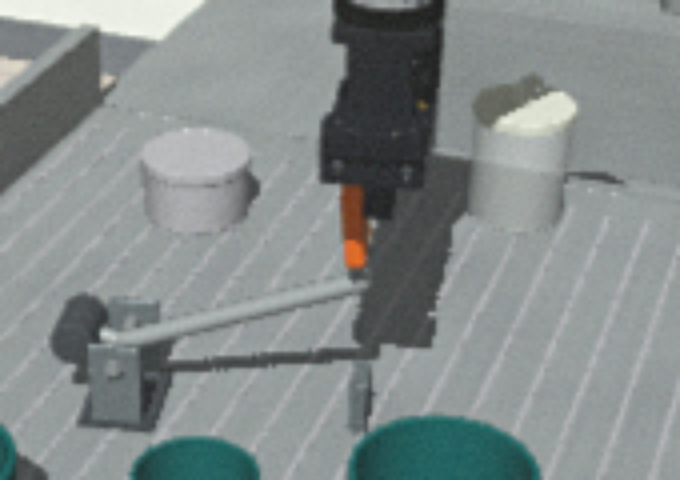

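>>> apply_moves(increments=[[[-0.5,-0.6,0,0,1],[-1.0,-1.2,0,0,1],[-1.5,-1.8,0,0,1],[-2.0,-2.4,0,0,1],[-2.5,-3.0,0,0,1],[-3.1,-3.6,0,0,1],[-3.7,-4.1,0,0,1],[-4.3,-4.6,0,0,1],[-4.9,-5.1,0,0,1],[-5.5,-5.6,0,0,1],[-6.2,-6.0,0,0,1],[-6.8,-6.4,0,0,1],[-7.5,-6.8,0,0,1],[-8.2,-7.2,0,0,1],[-8.9,-7.6,0,0,1],[-9.6,-7.9,0,0,1],[-10.3,-8.2,0,0,1],[-11.0,-8.4,0,0,1],[-11.8,-8.7,0,0,1],[-12.5,-8.9,0,0,1]]])

```text
time: 6.33
position: [612.8, 41.3, 283.0]
tool_rot: [-90.0, 0.0, -167.7]
ft_force: [0.3, 0.7, -0.4]
opening: 0.5
```

```bash
python3 - <<'E'
from h import *
s=readout.sense(); print(s["time"],s["position"],s["tool_rot"],s["ft_force"]); print(w2g(s["position"]))
im=optics.grab_frame("side"); cv2.imwrite("pics/side4.png",cv2.resize(im[100:260,200:400,::-1],None,fx=3.5,fy=3.5))
E
```

```text
6.3333 [612.79478267  41.25648203 282.95553817] [-9.00162725e+01  4.81058167e-02 -1.67719313e+02] [ 0.3266646   0.68471701 -0.41472947]
[[-63.89171772   0.37598997 282.95553817]]
```

View pics/side4.png

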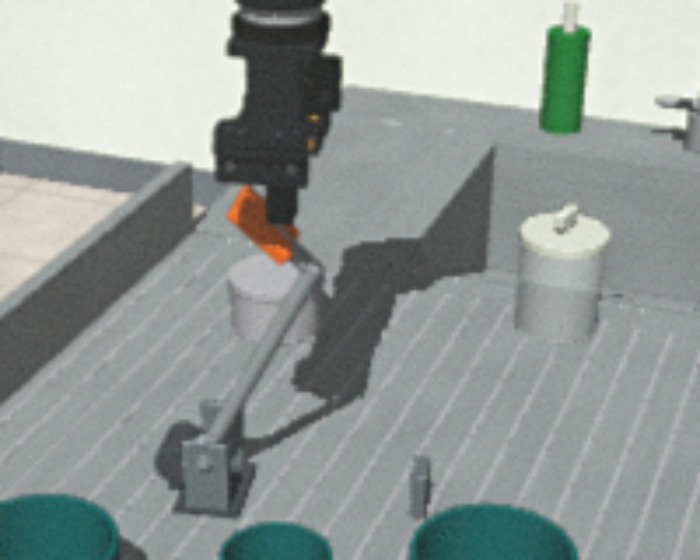

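>>> apply_moves(increments=[[[0,0,0,0,1],[0,0,0,0,1],[0,0,0,0,1],[0,0,0,0,1],[0,0,0,0,1],[0,0,0,0,1]]])

```text
time: 6.88
position: [611.6, 40.7, 282.7]
tool_rot: [-90.0, -0.0, -167.7]
ft_force: [-1.0, -0.3, 0.2]
opening: 0.3
```

```bash
python3 - <<'E'
from h import *
s=readout.sense(); print(s["time"],s["position"],s["tool_rot"],s["ft_force"]); print(w2g(s["position"]))
im=optics.grab_frame("side"); cv2.imwrite("pics/side5.png",cv2.resize(im[100:260,200:400,::-1],None,fx=3.5,fy=3.5))
E
```

```text
6.8833 [611.5760362   40.65883046 282.72121751] [-8.99949762e+01 -1.15176366e-02 -1.67742087e+02] [-1.03780906 -0.32578234  0.17099078]
[[-6.52098065e+01  5.16871806e-02  2.82721218e+02]]
```

View pics/side5.png

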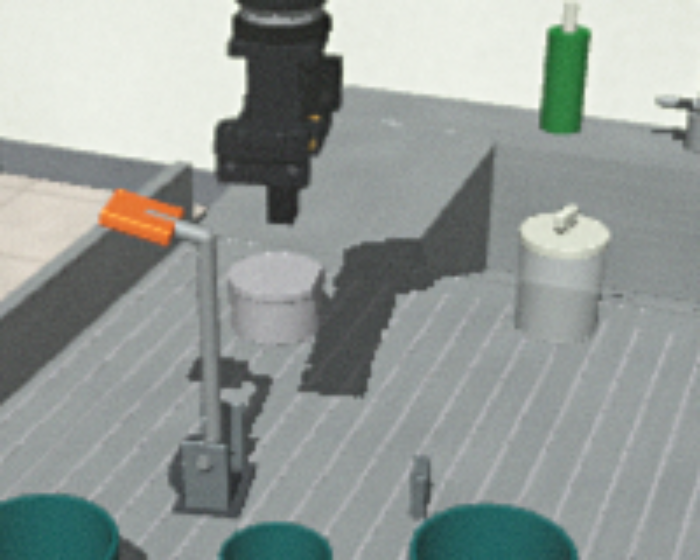

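The guard arm stands upright (bar at crop (207,340), pad beyond), with the tool clear of it. I retreat, turn the tool and go behind the dish.

>>> apply_moves(increments=[[[2,-0.5,0,0,1],[4.5,-1.5,0,0,1],[7,-2.8,0,0,1],[8.5,-4,-2,-4,0.6],[8.5,-4,-5,-10,0.38],[8.5,-4,-8,-17,0.38],[8,-4,-11,-24,0.38],[7,-4,-14,-31,0.38],[6,-4,-17,-38,0.38],[5,-4,-20,-45,0.38],[4,-4,-22,-52,0.38],[3,-4,-23.2,-59,0.38],[2.2,-4,-23.2,-66,0.38],[2.2,-4,-23.2,-73,0.38],[2.2,-4,-23.2,-80,0.38],[2.2,-4,-23.2,-86,0.38],[2.2,-4,-23.2,-90,0.38],[2.2,-4,-23.2,-90,0.38],[2.2,-4,-23.2,-90,0.38],[2.2,-4,-23.2,-90,0.38]]])

```text
time: 8.6
position: [541.1, 262.7, 322.7]
tool_rot: [-90.0, -0.0, -77.9]
ft_force: [-0.5, -0.3, 0.3]
opening: 54.7
```

```bash
python3 - <<'E'
from h import *
s=readout.sense(); print(s["time"],s["position"],s["tool_rot"],s["ft_force"],s["opening"],s["qpos"].round(1)); print(w2g(s["position"]))
im=optics.grab_frame("scene"); cv2.imwrite("pics/scene6.png",im[:,:,::-1])
im=optics.grab_frame("wrist"); cv2.imwrite("pics/wrist6.png",im[:,:,::-1])
E
```

```text
8.6 [541.0648498  262.65251351 322.72758555] [-8.99933603e+01 -1.28717755e-02 -7.78570493e+01] [-0.51024579 -0.30179424  0.25971882] 54.73186597743316 [-13.   35.4 -30.9  87.9  19.6  62.2 -36.2]
[[-86.81104908 231.97065803 322.72758555]]
```

View pics/scene6.png

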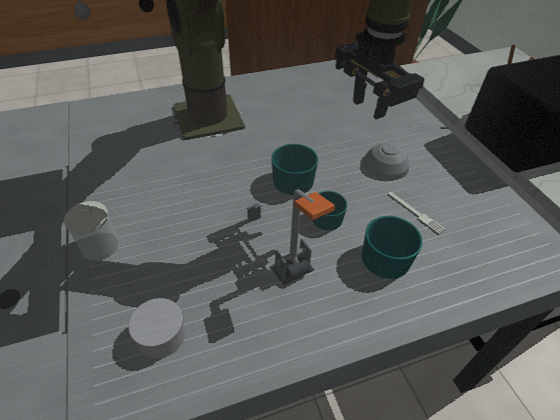

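View pics/wrist6.png

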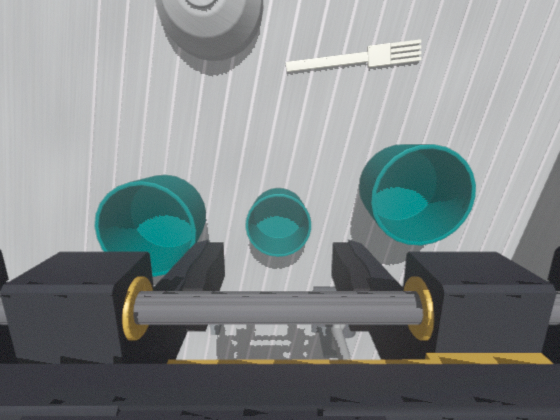

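```bash
python3 - <<'E'
from h import *
c=cam("wrist"); s=readout.sense()
from scipy.spatial.transform import Rotation as Ro
W=np.eye(4); W[:3,:3]=Ro.from_euler("xyz",s["tool_rot"],degrees=True).as_matrix(); W[:3,3]=s["position"]
M=W@np.array(c["tool_from_camera"])
cc=dict(c); cc["R"]=M[:3,:3].T; cc["t"]=-M[:3,:3].T@M[:3,3]
for r,uv in (("rim",(278.5,222)),):
    P=back(cc,uv,60); print(r,P.round(1),w2g(P).round(1))
q=proj(cc,circ(555.5,197,60,45)); print(np.r_[q.min(0),q.max(0)].round())
im=cv2.imread("pics/wrist6.png"); h=cv2.cvtColor(im,cv2.COLOR_BGR2HSV)
E
```

```text
rim [555.1 202.2  60. ] [[-86.  169.9  60. ]]
[245. 193. 311. 256.]
```

The wrist view puts the dish rim at columns 246–311 and rows 191–255. That matches the projected estimate, so I descend.

>>> apply_moves(increments=[[[0,3,0,0,0.38],[0,6,0,0,0.38],[0,9,0,0,0.38],[0,12,0,0,0.38],[0,15,0,0,0.38],[0,18,0,0,0.38],[0,21,0,0,0.38],[0,24,0,0,0.38],[0,26.5,0,0,0.38],[0,28,0,0,0.38],[0,28,0,0,0.38],[0,28,0,0,0.38]]])

```text
time: 9.7
position: [540.8, 262.8, 42.4]
tool_rot: [-90.1, -0.0, -77.7]
ft_force: [-0.9, 0.6, 0.5]
opening: 54.6
```

```bash
python3 - <<'E'
from h import *
s=readout.sense(); print(s["time"],s["position"],s["tool_rot"],s["ft_force"],s["opening"]); print(w2g(s["position"]))
im=optics.grab_frame("side"); cv2.imwrite("pics/side7.png",im[:,:,::-1])
im=optics.grab_frame("wrist"); cv2.imwrite("pics/wrist7.png",im[:,:,::-1])
E
```

```text
9.7 [540.77800892 262.82116942  42.3639327 ] [-9.00525597e+01 -3.36192834e-02 -7.77479160e+01] [-0.94674958  0.59419648  0.54960696] 54.565431635646384
[[-87.05537686 232.19654837  42.3639327 ]]
```

View pics/side7.png

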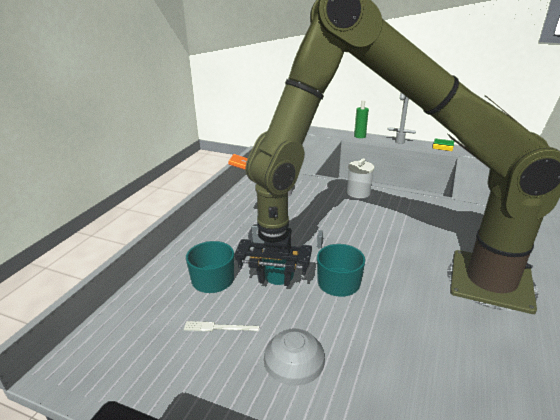

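View pics/wrist7.png

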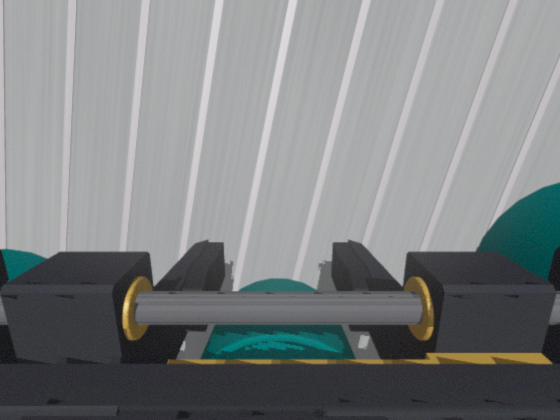

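>>> apply_moves(increments=[[[0.5,0,0,0,0.38],[1.0,0,0,0,0.38],[1.5,0,0,0,0.38],[2.0,0,0,0,0.38],[2.5,0,0,0,0.38],[3.2,0,-0.2,0,0.38],[4.0,0,-0.4,0,0.38],[4.8,0,-0.6,0,0.38],[5.6,0,-0.9,0,0.38],[6.4,0,-1.2,0,0.38],[7.2,0,-1.5,0,0.38],[8.0,0,-1.8,0,0.38],[8.8,0,-2.1,0,0.38],[9.6,0,-2.4,0,0.38],[10.4,0,-2.6,0,0.38],[11.2,0,-2.8,0,0.38],[11.9,0,-2.9,0,0.38],[12.5,0,-2.9,0,0.38],[12.9,0,-2.9,0,0.38],[13,0,-2.9,0,0.38]]])

```text
time: 11.47
position: [540.4, 128.3, 42.6]
tool_rot: [-90.0, -0.0, -77.8]
ft_force: [-0.7, 0.8, 1.8]
opening: 54.7
```

```bash
python3 - <<'E'
from h import *
s=readout.sense(); print(s["time"],s["position"],s["tool_rot"],s["ft_force"],s["opening"]); print(w2g(s["position"]))
im=optics.grab_frame("side"); cv2.imwrite("pics/side8.png",cv2.resize(im[100:320,180:400,::-1],None,fx=2.6,fy=2.6))
im=optics.grab_frame("scene"); cv2.imwrite("pics/scene8.png",cv2.resize(im[60:320,180:460,::-1],None,fx=2.2,fy=2.2))
E
```

```text
11.4667 [540.40601968 128.30925605  42.58210505] [-9.00293706e+01 -4.74881072e-02 -7.78145612e+01] [-0.72432489  0.77222094  1.8327703 ] 54.65642194632972
[[-116.07395216  100.85152371   42.58210505]]
```

View pics/side8.png

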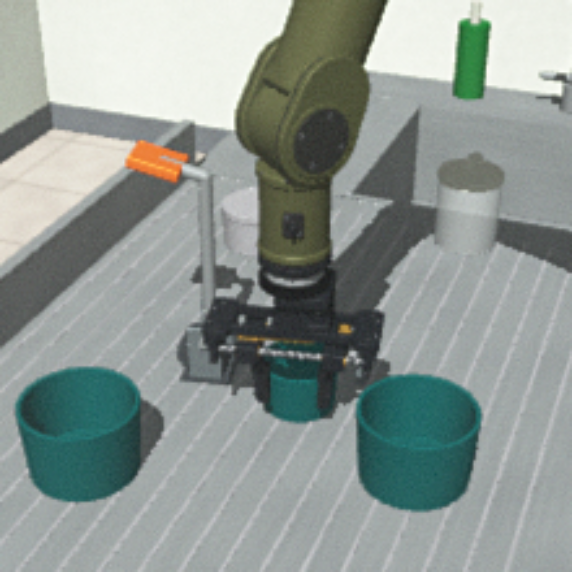

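View pics/scene8.png

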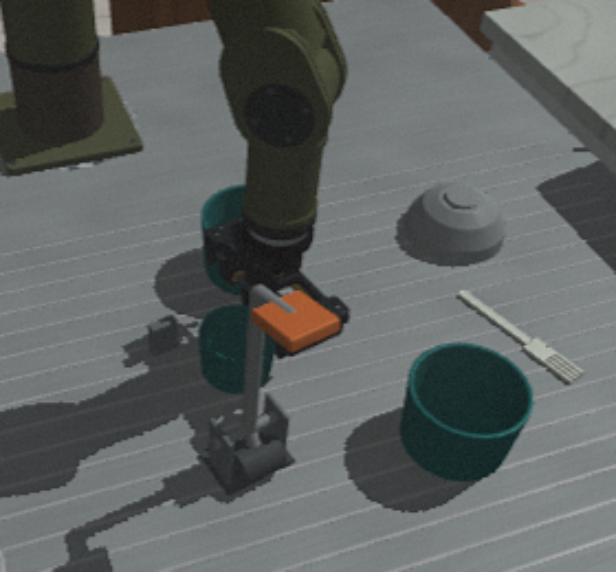

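>>> apply_moves(increments=[[[0.5,0,0,0,0.38],[1.1,0,0,0,0.38],[1.7,0,0,0,0.38],[2.4,0,0,0,0.38],[3.1,0,0,0,0.38],[3.8,0,0,0,0.38],[4.5,0,0,0,0.38],[5.2,0,0,0,0.38],[5.7,0,0,0,0.38],[6,0,0,0,0.38]]])

```text
time: 12.4
position: [553.2, 69.6, 42.7]
tool_rot: [-90.0, -0.0, -77.8]
ft_force: [0.2, 0.7, -1.2]
opening: 54.7
```

```bash
python3 - <<'E'
from h import *
s=readout.sense(); print(s["time"],s["position"],s["tool_rot"],s["ft_force"],s["opening"]); print(w2g(s["position"]))
im=optics.grab_frame("side"); cv2.imwrite("pics/side9.png",cv2.resize(im[100:320,180:400,::-1],None,fx=2.6,fy=2.6))
im=optics.grab_frame("scene"); cv2.imwrite("pics/scene9.png",cv2.resize(im[60:320,180:460,::-1],None,fx=2.2,fy=2.2))
E
```

```text
12.4 [553.19292423  69.62682607  42.66666167] [-9.00110161e+01 -3.58408884e-02 -7.78092126e+01] [ 0.20451244  0.7474755  -1.18435234] 54.739924592126556
[[-116.08170439   40.79211598   42.66666167]]
```

View pics/side9.png

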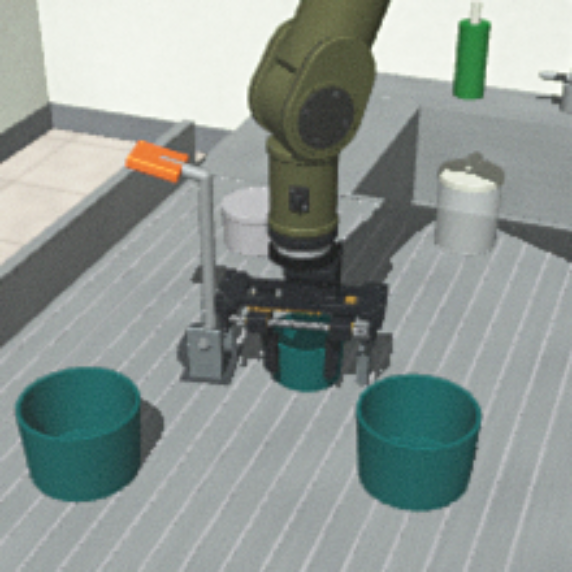

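View pics/scene9.png

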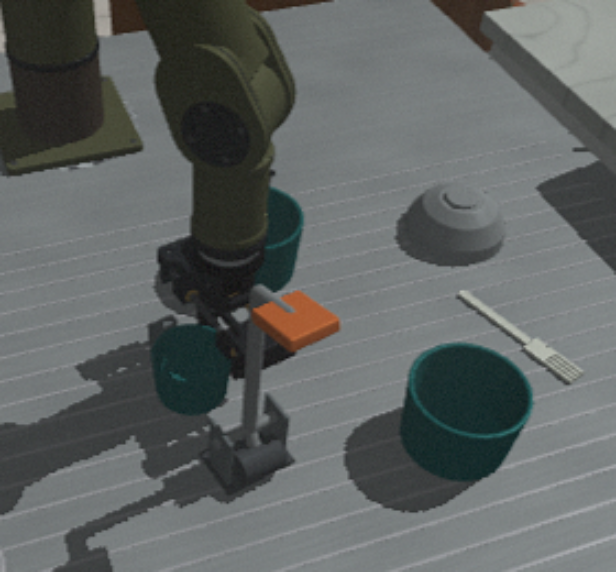

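```bash
python3 - <<'E'
from h import *
im=optics.grab_frame("side"); cv2.imwrite("pics/side10.png",cv2.resize(im[180:260,230:345,::-1],None,fx=6.5,fy=6.5,interpolation=cv2.INTER_CUBIC))
c=cam("side")
P=np.array([[-116+93.5,40.8+37.5,96],[-116+93.5,40.8-37.5,96],[-116+93.5,40.8-37.5,160],[-116+93.5,40.8+37.5,160],[0,0,150],[-30,42,72],[-30,-42,72]])
print(((proj(c,g2w(G,P))-[230,180])*6.5).round())
E
```

```text
[[208. 313.]
 [242. 227.]
 [239. 107.]
 [204. 188.]
 [193. 118.]
 [243. 316.]
 [278. 223.]]
```

View pics/side10.png

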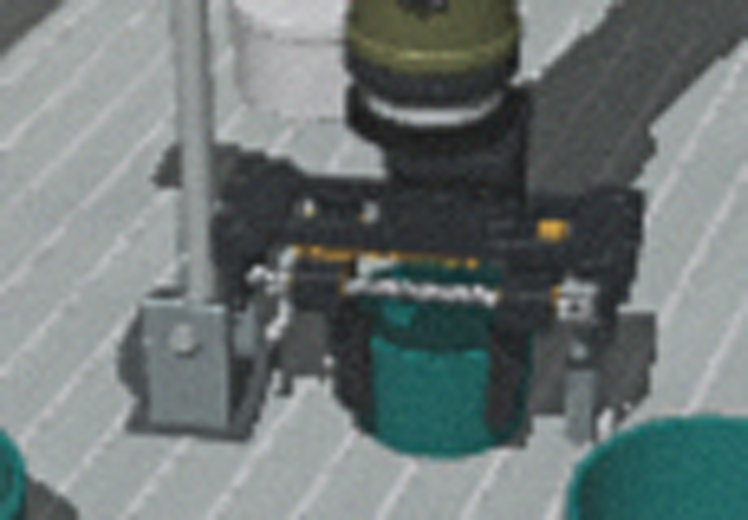

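Gripper clears the bar on the right (its edge at crop column 215, the bar at 193), and the dark patch left of the bar is shadow. I'm continuing through.

>>> apply_moves(increments=[[[0.5,0,-0.1,0,0.38],[1.1,0,-0.2,0,0.38],[1.7,0,-0.2,0,0.38],[2.4,0,-0.2,0,0.38],[3.1,0,-0.2,0,0.38],[3.8,0,-0.2,0,0.38],[4.5,0,-0.2,0,0.38],[5.1,0,-0.2,0,0.38],[5.6,0,-0.2,0,0.38],[6,0,-0.2,0,0.38],[6.3,0,-0.2,0,0.38],[6.5,0,-0.2,0,0.38],[6.5,0,-0.2,0,0.38]]])

```text
time: 13.63
position: [565.0, 6.4, 42.7]
tool_rot: [-90.0, -0.0, -77.8]
ft_force: [0.0, 1.3, 0.8]
opening: 54.6
```

```bash
python3 - <<'E'
from h import *
s=readout.sense(); print(s["time"],s["position"],s["tool_rot"],s["ft_force"],s["opening"]); print(w2g(s["position"]))
im=optics.grab_frame("side"); cv2.imwrite("pics/side11.png",cv2.resize(im[100:320,180:400,::-1],None,fx=2.6,fy=2.6))
im=optics.grab_frame("scene"); cv2.imwrite("pics/scene11.png",cv2.resize(im[60:320,180:460,::-1],None,fx=2.2,fy=2.2))
E
```

```text
13.6333 [564.98557031   6.41383041  42.69212374] [-9.00025250e+01 -2.69406527e-02 -7.77698850e+01] [0.03940402 1.27495171 0.81751052] 54.6454136020368
[[-118.02604061  -23.48205362   42.69212374]]
```

View pics/side11.png

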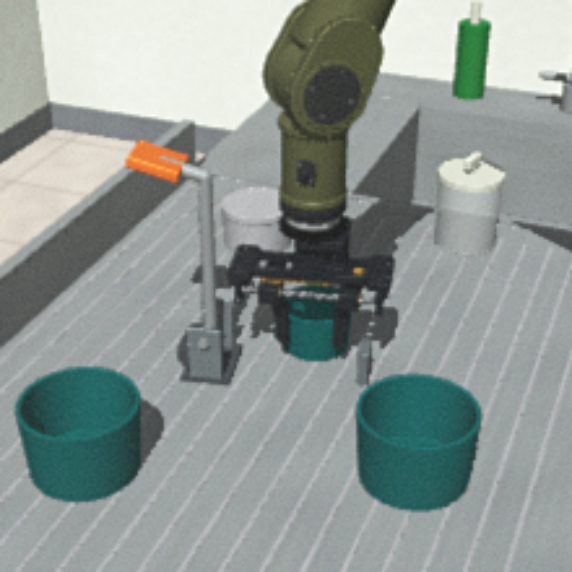

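View pics/scene11.png

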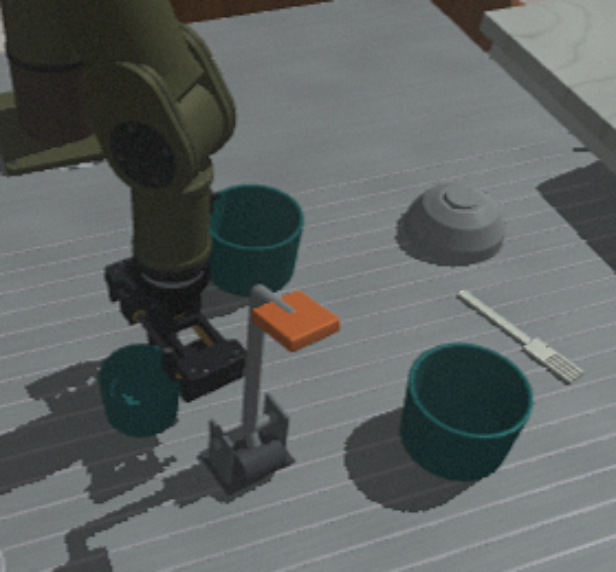

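>>> apply_moves(increments=[[[-0.5,0,0,0,0.38],[-1.5,0,0,0,0.38],[-3,0,0,0,0.38],[-5,0,0,0,0.38],[-7,0,0,0,0.38],[-9,0,0,0,0.38],[-11,0,0,0,0.38],[-13,0,0,0,0.38],[-15,0,0,0,0.38],[-16,-2,0,0,0.38],[-17,-5,0,0,0.38],[-18,-8,0,0,0.38],[-18,-11,0,0,0.38],[-18,-14,0,0,0.38],[-18,-17,0,0,0.38],[-18,-20,0,0,0.38],[-18,-20,0,0,0.38],[-18,-20,0,0,0.38]]])

```text
time: 15.23
position: [526.9, 184.3, 244.2]
tool_rot: [-89.8, 0.0, -77.7]
ft_force: [-0.5, 1.0, 0.0]
opening: 54.5
```

```bash
python3 - <<'E'
from h import *
s=readout.sense(); print(s["time"],s["position"],s["ft_force"]); print(w2g(s["position"]))
for n in("scene","side"):
    im=optics.grab_frame(n); cv2.imwrite(f"pics/{n}12.png",im[:,:,::-1]); c=cam(n)
    for d in cut_out(n,"dish"):
        b=np.array(d["bbox"]); p0=back(c,((b[0]+b[2])/2,(b[1]+b[3])/2),30)
        r=least_squares(lambda v:sbox(c,v[0],v[1],41*v[2],45*v[2],60*v[2])-b,[p0[0],p0[1],1])
        print(n,round(d["conf"],2),b.round(),r.x.round(2),w2g([r.x[0],r.x[1],0]).round(1),r.fun.round(1))
E
```

```text
15.2333 [526.86412179 184.27898395 244.15897724] [-0.50958763  0.99495664  0.04533279]
[[-117.38175081  158.4213344   244.15897724]]
scene 0.94 [360. 215. 424. 279.] [721.25 279.65   1.45] [[ 92.9 210.2   0. ]] [ 0.5 -0.4 -0.4  0.4]
scene 0.81 [269. 146. 317. 196.] [396.09 158.12   1.4 ] [[-250.7  160.7    0. ]] [ 0.9 -0.8 -0.9  0.8]
scene 0.6 [225. 217. 262. 259.] [575.69 -34.63   0.98] [[-116.3  -65.9    0. ]] [-0.1  0.1  0.1 -0.1]
scene 0.41 [364. 142. 410. 181.] [435.78 433.09   1.23] [[-153.4  420.9    0. ]] [ 2.1 -2.  -2.   2. ]
side 0.94 [185. 243. 235. 292.] [719.61 280.79   1.39] [[ 91.5 211.7   0. ]] [ 1.2 -1.1 -1.2  1.1]
side 0.61 [288. 208. 313. 241.] [574.11 -29.74   0.99] [[-116.8  -60.8    0. ]] [-1.7  1.6  1.7 -1.6]
side 0.59 [317. 245. 365. 299.] [388.42 172.79   1.43] [[-255.1  176.7    0. ]] [-0.5  0.5  0.5 -0.5]
side 0.31 [228. 155. 266. 238.] [782.21 -78.16   2.2 ] [[  76.2 -152.4    0. ]] [-11.   11.6  11.1 -10.9]
```

View pics/scene12.png

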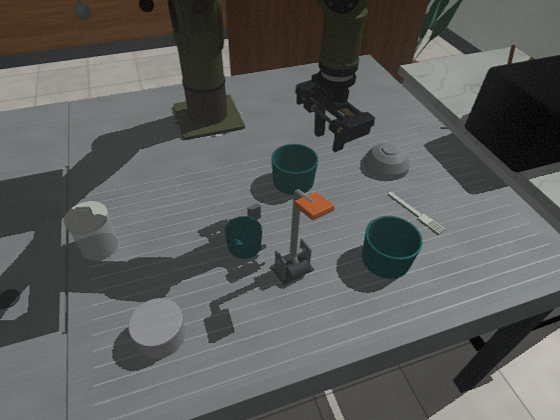

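View pics/side12.png

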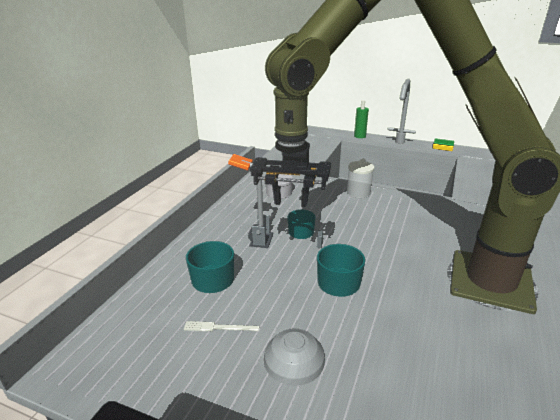

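Dish stands upright at gate y about -61 to -69 mm. It needs to be below -45, so it is clear of the line. The guard arm is upright, the bystanders are unmoved and the robot touches nothing, so I'm handing in.

```bash
python3 -c "
from workcell import workorder; print(workorder.job_done())"
```

```text
the job is handed in; nothing more can be done
None
```

The guard arm is raised and staying up on its own, and the teal dish is through the gateway on the sink side. I handed the job in at about 15.3 s; no verdict was reported.

**What I did:** I pushed the orange pad up along its arc with closed fingers until the counterweight carried the arm to upright, then backed clear. I then pushed the small teal dish through with two partly open fingers behind it. Last, I withdrew the gripper back and up.

**Last checks:**
- **Guard arm:** upright in both pictures.
- **Dish position:** the two views put its centre at gate y −66 mm (scene) and −61 mm (side), and the finger position implied about −70 mm. With a 45 mm rim radius, all three put the whole dish at least 15 mm past the line. It stands upright between bracket and post in x.
- **Other things:** the bowl, fork, canister and tin looked unmoved by eye; I did not measure them again. The two larger dishes fitted within about 15 mm of their starting positions. That is coarser than the first fit, and in the pictures they have not moved.
- **Contact:** the force on the tool at the end was about 1 N, which is noise level. The highest I read was about 7 N, while raising the arm, but I only read the force at the end of each move.

**Disagreements:** the dish position differs by 5–9 mm between the three estimates. The network also reported two low-confidence false dishes: one was the bowl, the other the raised arm.

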